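Key a boat hatch panel into line and hold it down

ROBOT

A 6-joint arm with a two-finger parallel gripper is mounted at the origin on the work surface. World frame = base frame: x ahead of the robot, y to its left, z up, the work surface at z = 0. Lengths are in m, angles in rad, forces in N, time in s.
With the tool pointing down it reaches from about 0.35 to 0.925 m from the base axis. Payload 6.4 kg.
Tool frame: the origin (TCP) lies midway between the tips of the shut fingers; the grasp point (between the pads) lies 19 mm behind it; z points along the fingers, y is the direction in which the jaws open and shut (so a half turn about z gives the same grasp; the last joint's range is limited). The gripper opens to 85 mm and grips with 20 to 120 N. Pads are 22 mm wide; open, the fingers measure 114 mm over their backs; the gripper's body (76 mm by 85 mm) begins 54 mm behind the grasp point. The pads swing forward as they close: fully open they stand 13 mm farther back than shut.
Start: joints at [-1.308, 0.245, 1.558, -0, 1.339, -0.174], TCP at [0.275, -0.589, 0.231] pointing down, gripper open.
Joint ranges: [-3.13, 3.13], [-1.02, 2.26], [0.13, 2.54], [-0.95, 4.09], [0.21, 2.88], [-2.74, 2.74]. Speed limits (rad/s): [2.57, 2.57, 3.14, 3.14, 3.14, 3.14].

INTERFACE

Orientations are given as a unit quaternion [w, x, y, z].
In Python, from station import ctrl gives the robot as it stands.
- The arm moves only by the shell command python3 -m jog 'ROWS' [FORCE]. ROWS is JSON, a list that holds one entry, the list of rows, each a list of 5 numbers: the closure, from -1 (fully open) to 1 (shut), then the shift along the world's x, y, z in cm, then the turn about the world's z in degrees. In form: [[[jaw, dx, dy, dz, yaw], ...]]. A call has 1 to 10 rows; each row is the pose to reach, as a shift and turn from the pose commanded when the call began; what a row does not reach only later rows make up. A row lasts 1/8 s, in which the tool goes at most 62.5 mm and 10.7 degrees, less where a joint would pass 70% of its speed; a pose out of reach is approached as far as the arm can. A call with a gripper value outside its range is refused whole. The fingers move at their own pace and stop on an object; FORCE is the grip in N (left out, the last holds). Time passes only in rows, so rows that repeat a pose let the fingers close. It gives the time, the measured TCP pose, the force and the opening at its end, in the units of the state.
- ctrl.read_state(): the state, without advancing time (a new reading comes with each control period).
- ctrl.read_camera(name): name is "side" or "top"; returns a dict with "frame" (384x512x3 uint8, blue, green, red), "intrinsics" (3x3 intrinsics, pixels), "view" (4x4, takes a point from world to camera coordinates). Camera axes: x right, y up, looking along -z (the intrinsics and any distortion apply to the point x, -y, -z); pixel columns grow to the right and rows downward; lengths in m; the calibration is good to about 2 mm. A picture is of the moment at which its call begins. There is no depth.
- ctrl.hand_in(): hands the job in, once; it reports no verdict.
The state is a dict: "time": time; "qpos": joint angles; "joint_vel": joint speeds; "joint_efforts": joint torques, N m; "position": TCP position; "ee_rot": TCP orientation; "ft_force": force on the tool from outside, world axes, zero at the start; "wrist_torque": the same for the moment, N m; "opening": opening from 0.0 (shut) to 1.0 (fully open).
Only numpy, scipy, OpenCV 4.12 (cv2) and the standard library are available. Lean on these libraries where they do the work, as an engineer would, in place of code of your own. Each camera call takes 0.05 s, during which the arm holds its last target.

TASK

Take the red-handled socket key from the bench and fit it fully onto the square brass shaft in the middle of the white hatch panel. Turn the shaft clockwise with it until the yellow stripes on the shaft's collar line up with the red lines on the panel, and then, with the key still gripped on the shaft, press the sprung panel all the way down onto its frame and finish while holding it pressed like that: do not let go. Leave the other things on the bench where they are.

Things in the scene. Friction and masses are not known exactly. Their poses are not given: they have to be found in the camera images.
- key_grip (a point): centre of the loose key's red paddle grip, 52 mm above the key's underside: a flat bar 52 mm long (along x), 12 mm thick (along y; pinch it across this) and 40 mm tall (32 to 72 mm above the underside), on top of the 34 mm square socket. Starts upright, z up. Fully home on the shaft this point is 28 mm above shaft_top.
- key: the same key as a whole (about 0.16 kg), standing on the bench bore down; origin at the centre of its underside. Its lower part is an aluminium socket, 34 x 34 mm and 32 mm high, with a square bore 23.6 mm wide and 24 mm deep, open below; bore sides along x and y.
- shaft_top (a point): centre of the top of the square brass shaft: 22 x 22 mm, sides along this point's x and y (it turns with the shaft), 26 mm tall, its top 4 mm tapered by 3 mm a side; 94 mm above the bench while the panel is up. It stands on a dark round collar, 72 mm across, 3 mm thick, with two yellow stripes 8 mm wide, one each side of the shaft along this point's y.
- fastener (a joint): angle of shaft and collar, rad, growing clockwise from above: 1.571 = stripes in line with the red lines, 0 = across them; stops at 0 and 1.92. Starts at 0.3 to 0.8, turns with light friction (0.08 N m), stays where left. A crossbar below lets the panel down only within about 10 degrees of lined up (else 2 mm at most).
- panel (a joint): how far the panel is pressed down, m: 0 up (as it starts, on its springs), 0.008 fully down. About 3 N starts it moving and 10 N brings it fully down; it springs up again when let go.
- frame: fixed wooden hatch frame on the bench, 200 x 160 mm and 45 mm high, origin at the centre of its underside. Over it lies the white panel, 190 x 150 x 12 mm, which moves only up and down (its top 65 mm above the bench when up). The shaft is at the middle. The two red lines on the panel run along this body's x, one each side of the collar.
- tape_roll: bystander, leave where it is: roll of blue masking tape lying flat, 100 mm across, 24 mm high; origin at its underside
- tape_measure: bystander, leave where it is: orange and black tape measure, 74 x 40 x 66 mm; origin at its underside
- offcut: bystander, leave where it is: pale wooden block, 90 x 140 x 45 mm; origin at its underside
- tin: bystander, leave where it is: upright tin with a paper label, 66 mm across, 100 mm high; origin at its underside
- wrench: bystander, leave where it is: steel wrench lying flat; origin at its underside
- try_square: bystander, leave where it is: try square lying flat: dark wooden stock 30 x 110 x 16 mm and a steel blade 170 mm long; origin at its underside
- pencil: bystander, leave where it is: yellow carpenter's pencil lying flat, 175 mm long, 8 mm thick; origin at its underside
Things that resemble listed ones, but are neither listed nor needed, are in the scene too. What is shaped like the key but green, purple or turquoise is not meant.

How it is judged:
On the way, in this order (a step that is already met when the one before it is completed fails the run):
1. the key is fitted onto the square shaft (horizontal distance between key_grip and shaft_top below 0.005 m and z of key_grip in the frame of shaft_top below 0.033 m and angle between key_grip's own z axis and vertical below 0.12 rad), for 0.2 s.
2. the fastener is turned until its stripes line up with the red lines, by the key on the shaft (all of step 1 and value of joint fastener between 1.396 and 1.746 rad), for 0.2 s.
At the end, for the whole second after the job is handed in: The key is on the shaft (within 5 mm of home, upright within 7 degrees), the fastener within 10 degrees of lined up, the panel at least 6 mm of its 8 mm down, and the gripper holds the key and presses it on the shaft, all through the last second (all of step 2 and value of joint panel above 0.006 m and contact force between the fingers and key above 2 N and contact force between key and fastener above 3 N); the arm keeps its last pose, push and grip.
It fails at once if another thing on the bench is moved by more than 30 mm (distance of any of tape_roll, tape_measure, offcut, tin, wrench, try_square, pencil from where it was at the start of the episode above 0.03 m).
It also fails if it takes over 48 s, if anything falls off the work surface, if the arm or the gripper's body presses on something with over 40 N, if the wrist force passes 120 N, or if a joint passes its speed limit or range.

## Working session

There is one attempt and no reset: what is moved stays moved. The work goes in short steps, Python scripts to look and compute and a shell command to move; the robot and the scene stay as the last step left them, time stands still between calls to the robot, and variables do not carry over. Pictures are saved under pics/ and viewed, and the job is handed in when it is done.

```bash
ls; mkdir -p pics; python3 - <<'E'
from station import ctrl
import cv2,numpy as np
s=ctrl.read_state();print(s)
for n in("top","side"):
    c=ctrl.read_camera(n);cv2.imwrite(f"pics/{n}0.png",c["frame"]);print(c["intrinsics"],c["view"],[k for k in c])
E
```

```text
pics
{'time': 0.0, 'qpos': array([-1.30810834e+00,  2.45831849e-01,  1.55898930e+00, -8.19632869e-06,
        1.33867301e+00, -1.74102714e-01]), 'joint_vel': array([-8.99532314e-04, -2.55209670e-04, -5.80828347e-04,  6.52561453e-04,
       -3.26667688e-05, -1.20127572e-04]), 'joint_efforts': array([ 8.30341614e-04, -4.29509747e+01, -3.26127934e+01, -1.06887628e-04,
        5.31898069e-03, -9.88821313e-06]), 'position': array([ 0.2748312 , -0.58844301,  0.23018222]), 'ee_rot': array([-9.49644111e-04,  9.76245728e-01,  2.16664197e-01, -4.60810396e-05]), 'ft_force': array([0.18775536, 0.1747103 , 0.08109602]), 'wrist_torque': array([0.02619941, 0.00801039, 0.00028474]), 'opening': 1.000050463330276}
[[370.01751739   0.         261.4634013 ]
 [  0.         370.01751739 187.12733617]
 [  0.           0.           1.        ]] [[-1.47513084e-03 -9.99977805e-01  6.49717851e-03  2.78762813e-03]
 [ 9.97809384e-01 -1.04215749e-03  6.61464090e-02 -5.44798423e-01]
 [-6.61381698e-02  6.58052030e-03  9.97788775e-01 -1.16562950e+00]
 [ 0.00000000e+00  0.00000000e+00  0.00000000e+00  1.00000000e+00]] ['frame', 'intrinsics', 'view']
[[428.92815422   0.         258.82207336]
 [  0.         428.92815422 193.02111583]
 [  0.           0.           1.        ]] [[-0.92641576 -0.37637156  0.00991385  0.47741617]
 [ 0.20158771 -0.47361274  0.85735254 -0.20594843]
 [-0.31798778  0.79626342  0.51463418 -1.4013475 ]
 [ 0.          0.          0.          1.        ]] ['frame', 'intrinsics', 'view']
```

View pics/top0.png

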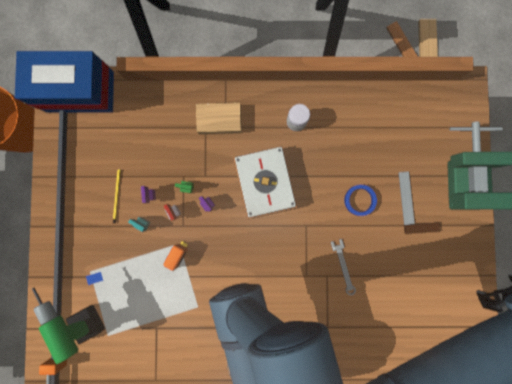

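View pics/side0.png

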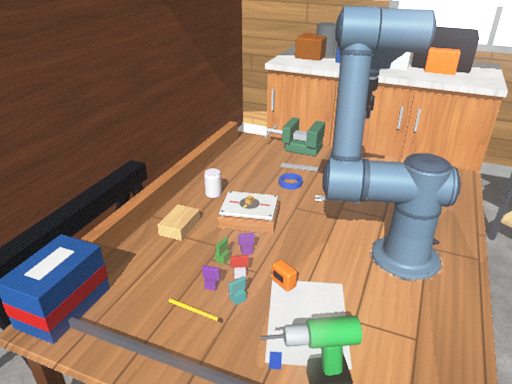

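```bash
python3 - <<'E'
import cv2
a=cv2.imread("pics/top0.png")[170:240,120:225];b=cv2.imread("pics/side0.png")[185:310,190:290]
t=cv2.imread("pics/top0.png")[140:225,225:305]
cv2.imwrite("pics/z1.png",cv2.resize(a,None,fx=7,fy=7,interpolation=cv2.INTER_CUBIC))
cv2.imwrite("pics/z2.png",cv2.resize(b,None,fx=4.6,fy=4.6,interpolation=cv2.INTER_CUBIC))
cv2.imwrite("pics/z3.png",cv2.resize(t,None,fx=7,fy=7,interpolation=cv2.INTER_CUBIC))
E
```

```text
(no output)
```

View pics/z1.png

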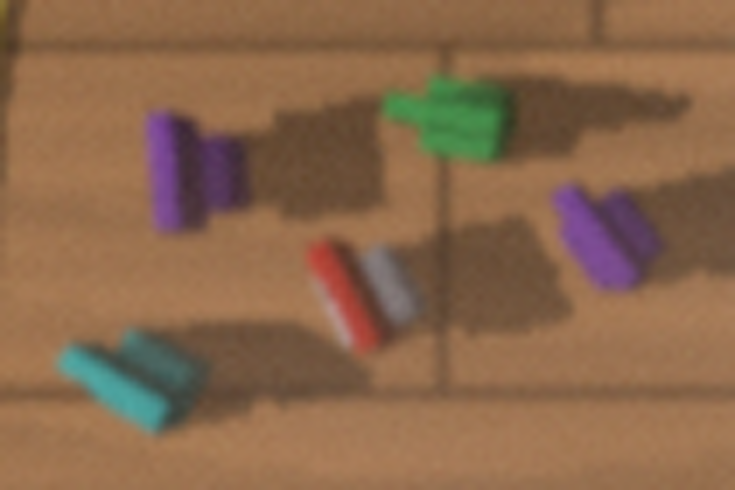

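View pics/z2.png

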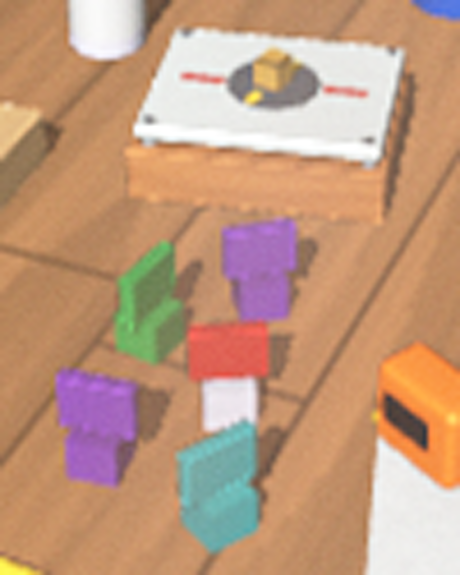

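View pics/z3.png

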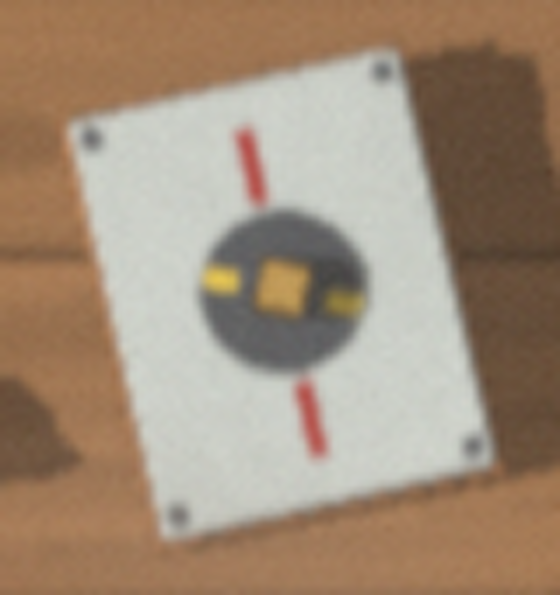

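```bash
cat > h.py <<'E'
import cv2,numpy as np
from station import ctrl
def ray(c,u,v):
    K,V=c["intrinsics"],c["view"];R,t=V[:3,:3],V[:3,3]
    d=np.linalg.inv(K)@[u,v,1];d=R.T@(d*[1,-1,-1]);return -R.T@t,d/np.linalg.norm(d)
def plane(c,u,v,z):
    o,d=ray(c,u,v);return o+d*(z-o[2])/d[2]
def proj(c,P):
    p=c["view"][:3,:3]@P+c["view"][:3,3];p=c["intrinsics"]@(p*[1,-1,-1]);return p[:2]/p[2]
def tri(a,ua,b,ub):
    o1,d1=ray(a,*ua);o2,d2=ray(b,*ub)
    s=np.linalg.lstsq(np.c_[d1,-d2],o2-o1,rcond=None)[0];p,q=o1+s[0]*d1,o2+s[1]*d2
    return (p+q)/2,np.linalg.norm(p-q)
def mask(c,box,h,smin,vmin):
    f=cv2.resize(c["frame"],None,fx=4,fy=4,interpolation=cv2.INTER_CUBIC)
    hsv=cv2.cvtColor(f,cv2.COLOR_BGR2HSV)
    H=hsv[...,0].astype(int);m=((H-h[0])%180<=(h[1]-h[0])%180)&(hsv[...,1]>=smin)&(hsv[...,2]>=vmin)
    k=np.zeros_like(m);x0,y0,x1,y1=[4*b for b in box];k[y0:y1,x0:x1]=1;return (m&k).astype(np.uint8)
def blobs(m,amin=30):
    n,l,s,ce=cv2.connectedComponentsWithStats(m);o=[]
    for i in np.argsort(-s[1:,4])+1:
        if s[i,4]<amin:continue
        pts=np.argwhere(l==i)[:,::-1].astype(float);w,v=np.linalg.eigh(np.cov(pts.T))
        o.append((s[i,4]/16,((ce[i]+.5)/4-.5),v[:,1],2*np.sqrt(3*w)/4))
    return o
E
python3 - <<'E'
from h import *
T=ctrl.read_camera("top");S=ctrl.read_camera("side")
def hs(c,u,v):print(u,v,cv2.cvtColor(c["frame"],cv2.COLOR_BGR2HSV)[v,u])
hs(T,169,212);hs(S,240,261);hs(T,265,181);hs(S,249,201);hs(T,256,180);hs(T,274,183);hs(T,262,165)
rt=blobs(mask(T,(158,200,182,225),(170,6),150,60));rs=blobs(mask(S,(225,250,255,272),(170,6),150,60))
print("red",rt,rs);print(tri(T,rt[0][1],S,rs[0][1]),plane(T,*rt[0][1],.052))
for b in rt[:1]:
    a=plane(T,*(b[1]-6*b[2]),.06);c=plane(T,*(b[1]+6*b[2]),.06);print("keyyaw",np.degrees(np.arctan2(*(c-a)[1::-1])))
bt=blobs(mask(T,(250,170,280,195),(10,35),110,100));bs=blobs(mask(S,(235,190,262,212),(10,35),110,90))
print("brass",*bt,"S",*bs,sep="\n")
r=blobs(mask(T,(250,150,285,212),(170,6),110,60));print("lines",*r,sep="\n")
E
```

```text
169 212 [  3 170 168]
240 261 [  3 162 222]
265 181 [ 19 137 190]
249 201 [ 20 133 230]
256 180 [ 24 158 215]
274 183 [ 23 141 147]
262 165 [  3  82 187]
red [(np.float64(51.75), array([168.71225845, 211.15942029]), array([0.48830492, 0.87267308]), array([ 3.40574573, 16.66552917]))] [(np.float64(182.625), array([239.24135866, 260.80030801]), array([-0.99774265,  0.06715366]), array([10.91596375, 16.89829615]))]
(array([0.46577048, 0.28791854, 0.05162298]), np.float64(0.0057786890492695685)) [0.46846125 0.28890962 0.052     ]
keyyaw -150.1258618666649
brass
(np.float64(44.1875), array([264.95951202, 180.62641443]), array([-0.63459438,  0.77284538]), array([6.4543622 , 6.71543518]))
(np.float64(13.5625), array([256.22983871, 179.50748848]), array([-0.97693725, -0.21352661]), array([3.09005276, 4.23483705]))
(np.float64(10.0625), array([273.40916149, 182.8113354 ]), array([-0.99510934, -0.09877958]), array([2.41534317, 4.04987915]))
S
(np.float64(54.625), array([249.0194508 , 199.76287185]), array([-0.91620427,  0.40071154]), array([6.80159686, 7.86313064]))
(np.float64(54.125), array([250.25404157, 190.64145497]), array([-0.9990835 , -0.04280378]), array([ 2.37341667, 25.27876955]))
(np.float64(7.0625), array([244.62057522, 205.64712389]), array([-0.91179835,  0.41063825]), array([2.18076975, 3.12987474]))
lines
(np.float64(13.9375), array([260.47813901, 163.23934978]), array([0.209782  , 0.97774818]), array([1.5479129 , 8.90948552]))
(np.float64(13.625), array([268.91169725, 199.19151376]), array([0.23222921, 0.97266109]), array([1.52407105, 8.89100868]))
```

```bash
python3 - <<'E'
from h import *
T=ctrl.read_camera("top");S=ctrl.read_camera("side")
P=lambda *a:print(*[np.round(x,4) for x in a])
bt=blobs(mask(T,(250,170,280,195),(10,35),110,100));bs=blobs(mask(S,(235,190,262,212),(10,35),110,90))
P(*tri(T,bt[0][1],S,bs[0][1]),plane(T,*bt[0][1],.081),plane(S,*bs[0][1],.081))
a,b=[plane(T,*bt[i][1],.068) for i in(1,2)];P("stripes",a,b,(a+b)/2,np.degrees(np.arctan2(*(b-a)[1::-1])),np.linalg.norm(a-b))
r=blobs(mask(T,(250,150,285,212),(170,6),110,60))
a,b=[plane(T,*r[i][1],.065) for i in(0,1)];P("lines",a,b,(a+b)/2,np.degrees(np.arctan2(*(b-a)[1::-1])),np.linalg.norm(a-b))
f=cv2.resize(T["frame"],None,fx=4,fy=4,interpolation=cv2.INTER_CUBIC);h=cv2.cvtColor(f,cv2.COLOR_BGR2HSV)
m=((h[...,1]<45)&(h[...,2]>150)).astype(np.uint8);k=np.zeros_like(m);k[140*4:222*4,230*4:302*4]=1
cs,_=cv2.findContours(m&k,0,2);c=max(cs,key=cv2.contourArea);q=cv2.boxPoints(cv2.minAreaRect(c))/4-.4
w=np.array([plane(T,*p,.062) for p in q]);P("panel",w,w.mean(0),np.linalg.norm(w[1]-w[0]),np.linalg.norm(w[2]-w[1]))
g=[np.degrees(np.arctan2(*(w[(i+1)%4]-w[i])[1::-1])) for i in range(4)];P(g)
rs=blobs(mask(S,(225,250,255,272),(170,6),150,60))
P("keyS",plane(S,*rs[0][1],.052))
# neighbours
for nm,hh in(("purple",(130,155)),("green",(50,75)),("turq",(80,97))):
    for bl in blobs(mask(T,(120,170,225,235),hh,80,40),300)[:3]:P(nm,bl[1],plane(T,*bl[1],.05))
s=ctrl.read_state();P(s["time"])
E
```

```text
[ 0.5595 -0.0086  0.0757] 0.003 [ 0.5604 -0.008   0.081 ] [ 0.5546 -0.0012  0.081 ]Traceback (most recent call last):
  File "<stdin>", line 6, in <module>
  File "<stdin>", line 3, in <lambda>
    return _wrapfunc(a, 'round', decimals=decimals, out=out)
    return _wrapit(obj, method, *args, **kwds)
    result = getattr(arr, method)(*args, **kwds)
numpy._core._exceptions._UFuncNoLoopError: ufunc 'multiply' did not contain a loop with signature matching types (dtype('<U7'), dtype('float64')) -> None
```

```bash
python3 - <<'E'
from h import *
T=ctrl.read_camera("top");S=ctrl.read_camera("side")
P=lambda *a:print(*[x if isinstance(x,str) else np.round(x,4) for x in a])
bt=blobs(mask(T,(250,170,280,195),(10,35),110,100));bs=blobs(mask(S,(235,190,262,212),(10,35),110,90))
a,b=[plane(T,*bt[i][1],.068) for i in(1,2)];P("stripes",a,b,(a+b)/2,np.degrees(np.arctan2(*(b-a)[1::-1])),np.linalg.norm(a-b))
r=blobs(mask(T,(250,150,285,212),(170,6),110,60))
a,b=[plane(T,*r[i][1],.065) for i in(0,1)];P("lines",a,b,(a+b)/2,np.degrees(np.arctan2(*(b-a)[1::-1])),np.linalg.norm(a-b))
f=cv2.resize(T["frame"],None,fx=4,fy=4,interpolation=cv2.INTER_CUBIC);h=cv2.cvtColor(f,cv2.COLOR_BGR2HSV)
m=((h[...,1]<45)&(h[...,2]>150)).astype(np.uint8);k=np.zeros_like(m);k[140*4:222*4,230*4:302*4]=1
cs,_=cv2.findContours(m&k,0,2);c=max(cs,key=cv2.contourArea);q=cv2.boxPoints(cv2.minAreaRect(c))/4-.4
w=np.array([plane(T,*p,.062) for p in q]);P("panel",w,w.mean(0),np.linalg.norm(w[1]-w[0]),np.linalg.norm(w[2]-w[1]))
g=[np.degrees(np.arctan2(*(w[(i+1)%4]-w[i])[1::-1])) for i in range(4)];P(g)
rs=blobs(mask(S,(225,250,255,272),(170,6),150,60))
P("keyS",plane(S,*rs[0][1],.052))
for nm,hh in(("purple",(130,155)),("green",(50,75)),("turq",(80,97))):
    for bl in blobs(mask(T,(120,170,225,235),hh,80,40),300)[:3]:P(nm,bl[1],plane(T,*bl[1],.05))
for nm,bx,hh in (("red",(158,200,182,225),(170,6)),):
    m=mask(T,bx,hh,130,60);cs,_=cv2.findContours(m,0,2);c=max(cs,key=cv2.contourArea);q=cv2.boxPoints(cv2.minAreaRect(c))/4-.4
    w=np.array([plane(T,*p,.06) for p in q]);P(nm,w[:,:2],w.mean(0));P([np.degrees(np.arctan2(*(w[(i+1)%4]-w[i])[1::-1])) for i in range(4)])
m=mask(S,(225,250,255,272),(170,6),150,60);cs,_=cv2.findContours(m,0,2);c=max(cs,key=cv2.contourArea);P("S hull",cv2.approxPolyDP(cv2.convexHull(c),5,True)[:,0]/4)
P(ctrl.read_state()["time"])
E
```

```text
stripes [0.5648 0.0184 0.068 ] [ 0.5548 -0.0343  0.068 ] [ 0.5598 -0.0079  0.068 ] -100.7803 0.0537
lines [ 0.5045 -0.0204  0.065 ] [0.6153 0.0053 0.065 ] [ 0.5599 -0.0076  0.065 ] 13.077 0.1137
panel [[ 0.6356  0.0874  0.062 ]
 [ 0.67   -0.0593  0.062 ]
 [ 0.4834 -0.1014  0.062 ]
 [ 0.4499  0.0439  0.062 ]] [ 0.5597 -0.0074  0.062 ] 0.1507 0.1913
[ -76.823  -167.2987  102.972    13.1756]
keyS [0.4629 0.2876 0.052 ]
purple [205.5421 203.3802] [0.4924 0.1758 0.05  ]
purple [143.3225 193.8611] [0.5221 0.3688 0.05  ]
purple [150.3375 194.0075] [0.5217 0.3471 0.05  ]
green [184.6623 186.4524] [0.545  0.2411 0.05  ]
turq [136.4676 224.9919] [0.426  0.3881 0.05  ]
red [[0.4857 0.3049]
 [0.4924 0.2915]
 [0.447  0.2682]
 [0.4404 0.2815]] [0.4664 0.2865 0.06  ]
[ -63.2975 -152.7737  116.611    27.2684]
S hull [[247.5  255.75]
 [247.75 266.25]
 [231.5  267.  ]
 [232.   256.  ]]
0.4
```

The top view puts the red key at about (0.467, 0.288) with yaw 28°. The shaft is at (0.560, -0.008) with frame yaw 13.1° and stripes at 79.2°, so the fastener is at about 0.42 rad. I'm moving above the key now.

```bash
python3 -m jog '[[[0,6,30,0,3],[0,12,58,0,3],[0,12,58,0,3],[0,12,58,0,3],[0,12,58,0,3],[0,12,58,0,3],[0,12,58,0,3],[0,12,58,0,3],[0,12,58,0,3],[0,12,58,0,3]]]' 40; python3 -m jog '[[[0,7.2,29.7,0,0],[0,7.2,29.7,0,0],[0,7.2,29.7,0,0],[0,7.2,29.7,0,0],[0,7.2,29.7,0,0],[0,7.2,29.7,-6,0],[0,7.2,29.7,-10,0],[0,7.2,29.7,-10,0],[0,7.2,29.7,-10,0]]]'
```

```text
time: 1.65
position: [0.395, -0.0064, 0.2316]
ee_rot: [0.0, 0.97, 0.244, 0.001]
ft_force: [-0.0, -0.3, -0.3]
opening: 0.503
time: 2.78
position: [0.4682, 0.2884, 0.1333]
ee_rot: [-0.0, 0.97, 0.242, 0.001]
ft_force: [0.5, 0.8, 0.8]
opening: 0.5
```

```bash
python3 - <<'E'
from h import *
T=ctrl.read_camera("top");S=ctrl.read_camera("side");s=ctrl.read_state();print(s["position"],s["ee_rot"],s["time"])
print(proj(T,s["position"]),proj(S,s["position"]))
a=T["frame"][150:250,110:230];b=S["frame"][190:310,180:300]
cv2.imwrite("pics/a1.png",np.hstack([cv2.resize(a,(440,367),interpolation=2),cv2.resize(b,(360,367),interpolation=2)]))
E
```

```text
[0.46871395 0.28847769 0.13405444] [-2.35414044e-04  9.70271145e-01  2.42008722e-01  2.37251587e-03] 2.875
[161.89299208 211.03249213] [236.87239403 238.65064728]
```

View pics/a1.png

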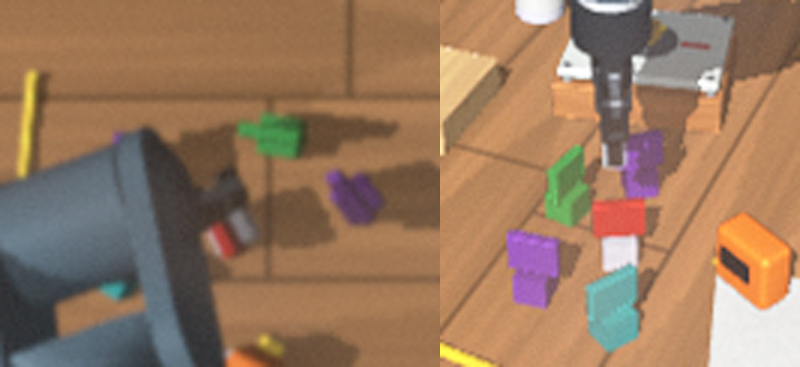

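```bash
python3 -m jog '[[[0,-0.2,0,-4,0],[0,-0.2,0,-7,0],[0,-0.2,0,-9.3,0],[0,-0.2,0,-9.3,0],[0,-0.2,0,-9.3,0]]]'; python3 - <<'E'
from h import *
S=ctrl.read_camera("side");s=ctrl.read_state();print(s["position"])
cv2.imwrite("pics/a2.png",cv2.resize(S["frame"][170:310,170:310],(560,560),interpolation=2))
E
```

```text
time: 3.5
position: [0.4665, 0.2885, 0.0403]
ee_rot: [-0.0, 0.97, 0.242, 0.002]
ft_force: [1.0, 0.4, -0.3]
opening: 0.5
[0.46659261 0.28857516 0.04045519]
```

View pics/a2.png

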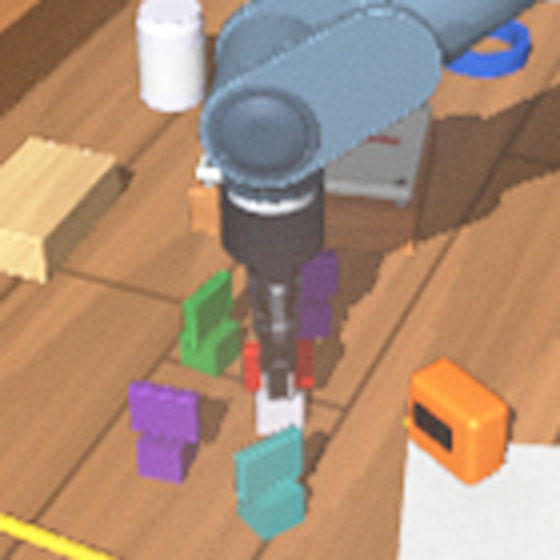

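```bash
python3 -m jog '[[[1,0,0,0,0],[1,0,0,0,0],[1,0,0,0,0],[1,0,0,0,0],[1,0,0,0,0],[1,0,0,0,0]]]' 70; python3 -m jog '[[[1,0,0,2,0],[1,0,0,4,0],[1,0,0,8,0],[1,0,0,13,0],[1,0,0,13,0],[1,0,0,13,0]]]'; python3 - <<'E'
from h import *
S=ctrl.read_camera("side");s=ctrl.read_state();print(s["position"])
cv2.imwrite("pics/a3.png",cv2.resize(S["frame"][150:310,170:310],(490,560),interpolation=2))
E
```

```text
time: 4.3
position: [0.4657, 0.2882, 0.0392]
ee_rot: [-0.0, 0.97, 0.242, 0.001]
ft_force: [-0.7, -1.3, 6.2]
opening: 0.129
time: 5.05
position: [0.464, 0.2877, 0.1668]
ee_rot: [0.0, 0.97, 0.242, -0.001]
ft_force: [-0.5, 0.1, -2.4]
opening: 0.132
[0.46353374 0.2874871  0.16598978]
```

View pics/a3.png

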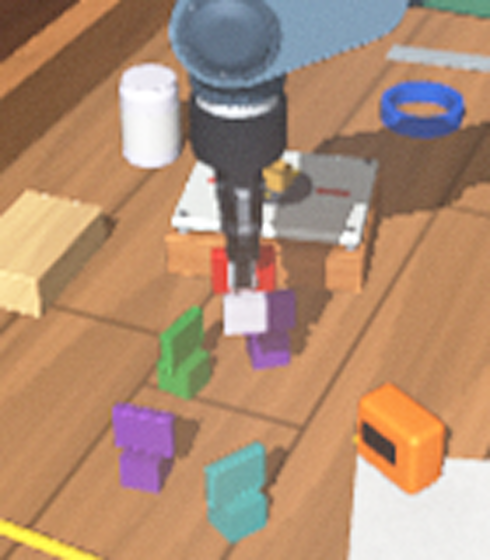

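```bash
python3 -m jog '[[[1,9.5,-29.6,1,51],[1,9.5,-29.6,1,51],[1,9.5,-29.6,1,51],[1,9.5,-29.6,1,51],[1,9.5,-29.6,1,51],[1,9.5,-29.6,1,51],[1,9.5,-29.6,1,51],[1,9.5,-29.6,1,51]]]'; python3 - <<'E'
from h import *
S=ctrl.read_camera("side");T=ctrl.read_camera("top");s=ctrl.read_state();print(s["position"],s["ee_rot"])
cv2.imwrite("pics/a4.png",np.hstack([cv2.resize(S["frame"][130:240,200:310],(400,400),interpolation=2),cv2.resize(T["frame"][130:240,210:320],(400,400),interpolation=2)]))
E
```

```text
time: 6.1
position: [0.5588, -0.0071, 0.1765]
ee_rot: [-0.001, 0.771, 0.636, -0.001]
ft_force: [-0.2, 0.9, -2.1]
opening: 0.132
[ 0.55916623 -0.00673707  0.1772728 ] [-8.58198413e-04  7.71092364e-01  6.36722502e-01 -5.33296329e-04]
```

View pics/a4.png

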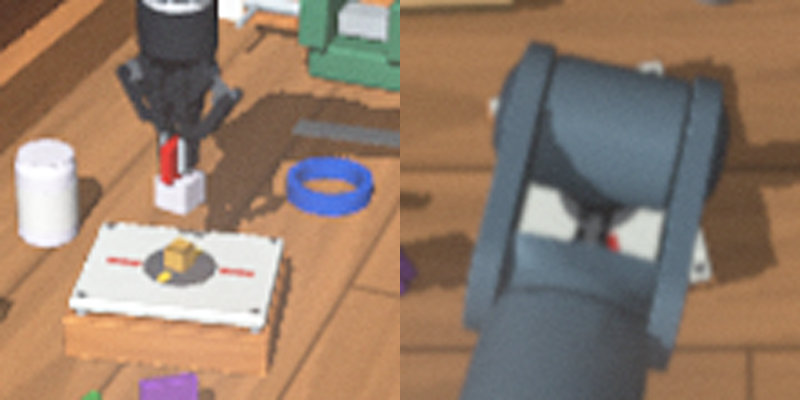

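```bash
python3 - <<'E'
from h import *
S=ctrl.read_camera("side");s=ctrl.read_state();p=s["position"]
f=cv2.resize(S["frame"],None,fx=4,fy=4,interpolation=2);h=cv2.cvtColor(f,cv2.COLOR_BGR2HSV)
m=((h[...,1]<70)&(h[...,2]>150)).astype(np.uint8);k=np.zeros_like(m);k[172*4:190*4,240*4:260*4]=1
for b in blobs(m&k):print("socket",b[0],b[1],b[3])
for b in blobs(mask(S,(240,193,260,208),(10,35),90,70)):print("shaft",b[0],b[1],b[3])
k0=p-[0,0,.039];print("pred socket",proj(S,k0+[0,0,.016]),"pred shaft",proj(S,np.array([.560,-.0077,.081])))
print("px per m x,y,z",(proj(S,k0+[.01,0,.016])-proj(S,k0+[0,0,.016]))/10,(proj(S,k0+[0,.01,.016])-proj(S,k0+[0,0,.016]))/10,"per mm")
cv2.imwrite("pics/a5.png",cv2.resize(S["frame"][165:215,225:275],(600,600),interpolation=0))
print(p)
E
```

```text
socket 143.9375 [248.94892531 181.81138732] [11.78827983 14.02178578]
shaft 62.0625 [249.11795065 199.79796073] [7.23640983 8.38239825]
shaft 8.8125 [244.71365248 205.64095745] [2.42192901 3.51457949]
pred socket [248.36623011 180.88904512] pred shaft [248.35477259 198.56847487]
px per m x,y,z [-0.26125816 -0.05477152] [-0.11339378  0.1292401 ] per mm
[ 0.55935345 -0.00679273  0.17759532]
```

View pics/a5.png

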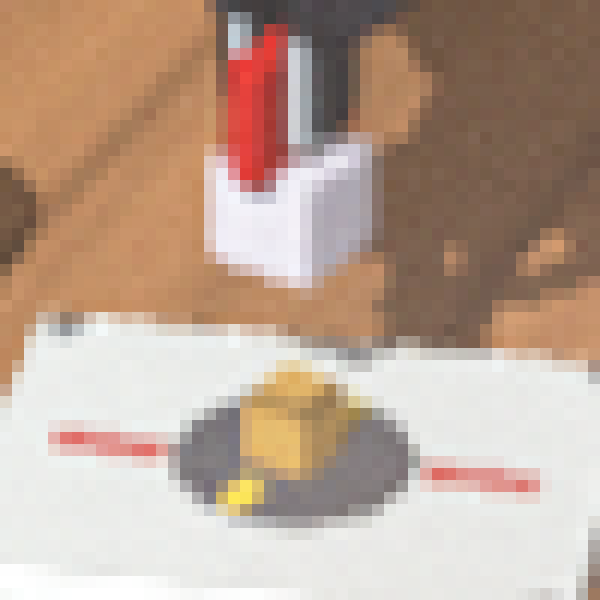

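```bash
python3 -m jog '[[[1,0.1,-0.1,-2,0],[1,0.1,-0.1,-4,0],[1,0.1,-0.1,-4.6,0],[1,0.1,-0.1,-5,0],[1,0.1,-0.1,-5,0]]]'; python3 - <<'E'
from h import *
S=ctrl.read_camera("side");s=ctrl.read_state();print(s["position"],s["ft_force"],s["wrist_torque"])
cv2.imwrite("pics/a6.png",cv2.resize(S["frame"][165:215,225:275],(600,600),interpolation=0))
E
```

```text
time: 6.88
position: [0.5602, -0.0079, 0.1291]
ee_rot: [-0.002, 0.771, 0.636, -0.0]
ft_force: [-5.2, 5.7, 7.0]
opening: 0.132
[ 0.56018909 -0.00784266  0.12909952] [-6.97805246  4.4468459   5.40788599] [ 0.98013217  1.31803156 -0.01311729]
```

View pics/a6.png

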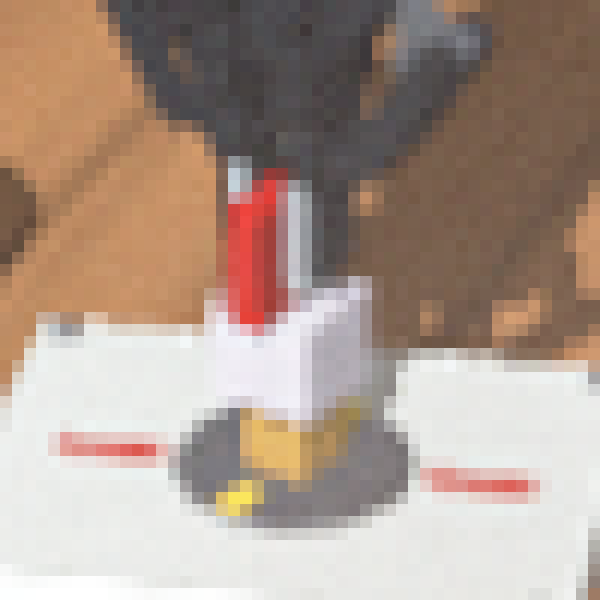

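```bash
python3 -m jog '[[[1,-0.15,0.1,0,0],[1,-0.15,0.1,-0.5,0],[1,-0.15,0.1,-1,0],[1,-0.15,0.1,-1,0]]]'; python3 -c "
from h import *
s=ctrl.read_state();print(s['position'],s['ft_force'],s['wrist_torque'])"
```

```text
time: 7.42
position: [0.5616, -0.0076, 0.1271]
ee_rot: [0.0, 0.771, 0.637, 0.001]
ft_force: [-19.1, 6.1, 45.3]
opening: 0.13
[ 0.56158617 -0.00762707  0.12706124] [-19.10216223   6.11262908  45.33066082] [1.54198052 4.59214649 0.07147791]
```

```bash
python3 -m jog '[[[1,0,0,0.5,0],[1,0,0,0.7,0]]]'; python3 - <<'E'
from h import *
S=ctrl.read_camera("side");T=ctrl.read_camera("top");s=ctrl.read_state();print(s["position"],s["ft_force"],s["wrist_torque"])
cv2.imwrite("pics/a7.png",np.hstack([cv2.resize(S["frame"][165:215,225:275],(400,400),interpolation=0),cv2.resize(T["frame"][160:210,240:290],(400,400),interpolation=0)]))
E
```

```text
time: 7.68
position: [0.5602, -0.0073, 0.1279]
ee_rot: [0.0, 0.771, 0.636, 0.001]
ft_force: [-3.8, 4.3, 6.5]
opening: 0.129
[ 0.56026276 -0.00735303  0.12776358] [-5.61963007  3.64989268 12.16948284] [ 0.98411309  1.25285301 -0.06595403]
```

View pics/a7.png

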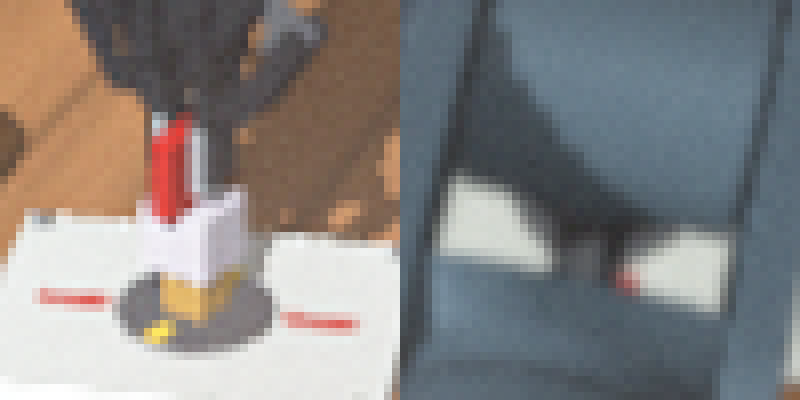

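```bash
python3 -m jog '[[[1,-0.1,0.05,0,0],[1,-0.1,0.05,0,0]]]';python3 -m jog '[[[1,-0.1,0.05,-0.1,0],[1,-0.1,0.05,-0.1,0]]]'; python3 -c "
from h import *
s=ctrl.read_state();print(s['position'],s['ft_force'],s['wrist_torque'])"
```

```text
time: 8.02
position: [0.56, -0.0072, 0.1278]
ee_rot: [0.001, 0.771, 0.636, 0.001]
ft_force: [-2.0, 3.8, 9.7]
opening: 0.129
time: 8.28
position: [0.5597, -0.007, 0.1276]
ee_rot: [0.002, 0.771, 0.636, 0.002]
ft_force: [-3.2, 2.8, 10.7]
opening: 0.132
[ 0.55971333 -0.00701776  0.12756662] [-3.19714419  2.81639288 10.72472671] [ 0.57749221  0.57521956 -0.0500547 ]
```

```bash
python3 -m jog '[[[1,-0.1,0.05,0,0],[1,-0.1,0.05,0,0]]]';python3 -m jog '[[[1,-0.1,0.05,-0.1,0],[1,-0.1,0.05,-0.1,0]]]'; python3 -m jog '[[[1,-0.05,0.05,-0.2,0],[1,-0.05,0.05,-0.2,0]]]'; python3 - <<'E'
from h import *
S=ctrl.read_camera("side");s=ctrl.read_state();print(s["position"],s["ft_force"],s["wrist_torque"])
cv2.imwrite("pics/a8.png",cv2.resize(S["frame"][165:215,225:275],(600,600),interpolation=0))
E
```

```text
time: 8.52
position: [0.5591, -0.0066, 0.1272]
ee_rot: [0.002, 0.772, 0.636, 0.002]
ft_force: [-0.4, 1.7, 7.9]
opening: 0.127
time: 8.78
position: [0.5571, -0.0058, 0.1242]
ee_rot: [0.002, 0.772, 0.636, 0.002]
ft_force: [4.7, 2.9, 0.7]
opening: 0.13
time: 9.02
position: [0.557, -0.0057, 0.1223]
ee_rot: [0.002, 0.772, 0.636, 0.002]
ft_force: [4.8, 2.8, 2.1]
opening: 0.134
[ 0.55698792 -0.00571288  0.12234478] [4.39610211 2.29335526 1.21010667] [ 0.51498323 -1.15065372 -0.0691262 ]
```

View pics/a8.png

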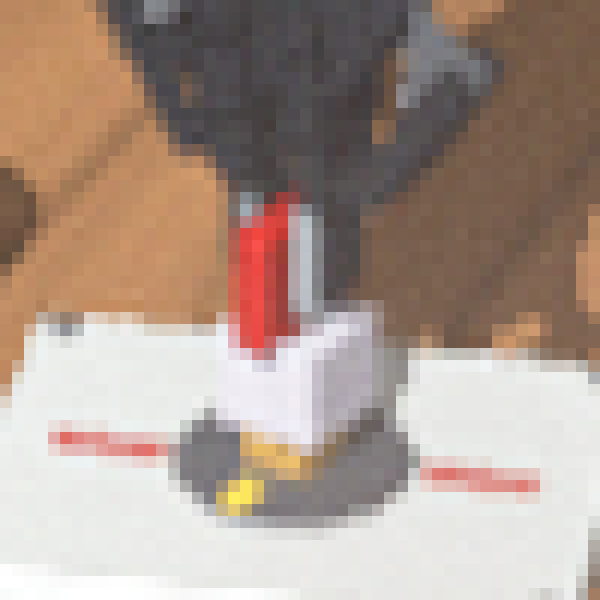

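```bash
python3 -m jog '[[[1,0.1,0.05,-0.4,0],[1,0.1,0.05,-0.8,0],[1,0.1,0.05,-1.2,0],[1,0.1,0.05,-1.4,0],[1,0.1,0.05,-1.4,0],[1,0.1,0.05,-1.4,0]]]'; python3 - <<'E'
from h import *
S=ctrl.read_camera("side");s=ctrl.read_state();print(s["position"],s["ft_force"],s["wrist_torque"])
cv2.imwrite("pics/a9.png",cv2.resize(S["frame"][165:215,225:275],(600,600),interpolation=0))
E
```

```text
time: 9.82
position: [0.5571, -0.0055, 0.1078]
ee_rot: [0.001, 0.772, 0.636, 0.001]
ft_force: [4.6, -0.2, 2.2]
opening: 0.132
[ 0.55712802 -0.00548944  0.10785099] [ 5.35257586 -0.6257048   2.35792622] [ 0.05506422 -1.11192171 -0.04349808]
```

View pics/a9.png

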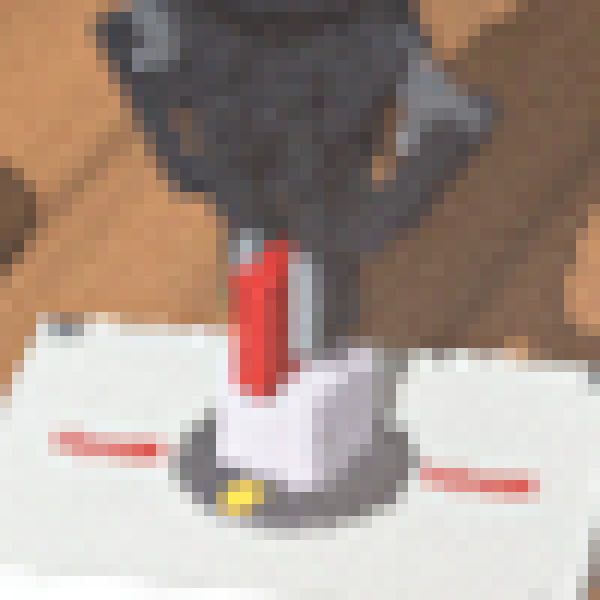

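```bash
python3 -m jog '[[[1,0.1,0,-0.2,0],[1,0.1,0,-0.3,0],[1,0.1,0,-0.3,0],[1,0.1,0,-0.3,0]]]'; python3 -c "
from h import *
s=ctrl.read_state();print(s['position'],s['ft_force'],s['wrist_torque'])"
```

```text
time: 10.38
position: [0.5576, -0.0056, 0.1073]
ee_rot: [0.0, 0.771, 0.636, -0.001]
ft_force: [-5.3, 0.1, 20.5]
opening: 0.132
[ 0.55761496 -0.00555138  0.1072943 ] [-5.2947214   0.06778239 20.50080813] [ 0.05140718  0.82307724 -0.09289908]
```

```bash
python3 -m jog '[[[1,0,0,0.3,-8],[1,0,0,0.3,-16],[1,0,0,0.3,-24],[1,0,0,0.3,-32],[1,0,0,0.3,-32]]]'; python3 -c "
from h import *
s=ctrl.read_state();print(s['position'],s['ft_force'],s['wrist_torque'])"
```

```text
time: 11.0
position: [0.5583, -0.0056, 0.1079]
ee_rot: [0.001, 0.917, 0.399, 0.001]
ft_force: [5.3, -0.3, 2.6]
opening: 0.131
[ 0.55826032 -0.00556671  0.10789687] [ 5.25423745 -0.33888346  2.62504694] [-0.0947684  -1.15595254  0.03581461]
```

```bash
python3 -m jog '[[[1,0.05,0,0,-8],[1,0.05,0,0,-16],[1,0.05,0,0,-24],[1,0.05,0,0,-32],[1,0.05,0,0,-36],[1,0.05,0,0,-36],[1,0.05,0,0,-36]]]'; python3 - <<'E'
from h import *
S=ctrl.read_camera("side");T=ctrl.read_camera("top");s=ctrl.read_state();q=s["ee_rot"];print(s["position"],s["ft_force"],s["wrist_torque"],np.degrees(2*np.arctan2(q[2],q[1])))
cv2.imwrite("pics/b1.png",np.hstack([cv2.resize(S["frame"][165:215,225:275],(400,400),interpolation=0),cv2.resize(T["frame"][135:225,220:310],(400,400),interpolation=0)]))
E
```

```text
time: 11.88
position: [0.5585, -0.0062, 0.1078]
ee_rot: [0.001, 0.995, 0.096, 0.001]
ft_force: [4.7, -2.6, 2.5]
opening: 0.133
[ 0.55851058 -0.00618171  0.10780414] [ 5.19319701 -2.55143582  1.8999731 ] [-0.55604711 -1.00082755 -0.00539952] 11.051189930847707
```

View pics/b1.png

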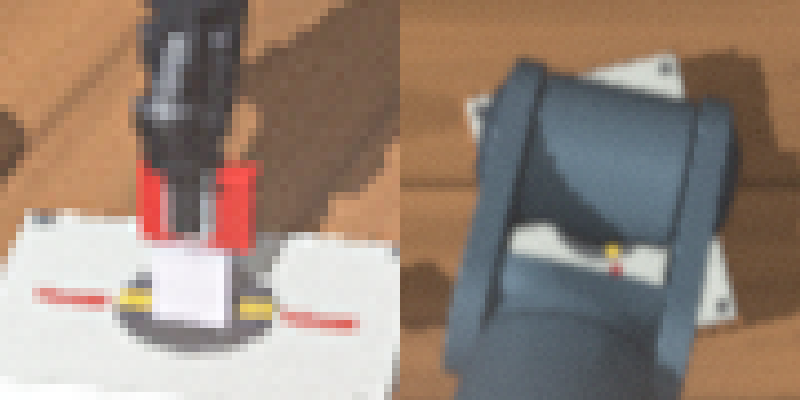

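```bash
python3 - <<'E'
from h import *
S=ctrl.read_camera("side")
y=blobs(mask(S,(238,198,262,208),(18,33),100,120));r=blobs(mask(S,(226,198,272,210),(170,8),60,100))
print([(b[0],b[1]) for b in y],[(b[0],b[1]) for b in r])
for l,z in((y,.068),(r,.065)):
    a,b=plane(S,*l[0][1],z),plane(S,*l[1][1],z);d=b-a;print(np.degrees(np.arctan(d[1]/d[0])),np.linalg.norm(d),(a+b)/2)
E
```

```text
[(np.float64(8.375), array([256.39925373, 203.13619403])), (np.float64(7.125), array([241.57017544, 201.94298246]))] [(np.float64(14.375), array([264.42608696, 204.72934783])), (np.float64(12.5625), array([233.63743781, 201.79539801]))]
14.440552442129736 0.05404681733740309 [ 0.55554964 -0.00288873  0.068     ]
12.915760086980567 0.11282326111557735 [ 0.5555626  -0.00278691  0.065     ]
```

```bash
python3 -m jog '[[[1,0.05,0,-0.3,-1],[1,0.05,0,-0.6,-1],[1,0.05,0,-0.9,-1],[1,0.05,0,-1.1,-1],[1,0.05,0,-1.1,-1],[1,0.05,0,-1.1,-1],[1,0.05,0,-1.1,-1]]]'; python3 - <<'E'
from h import *
S=ctrl.read_camera("side");s=ctrl.read_state();print(s["position"],s["ft_force"],s["wrist_torque"],s["ee_rot"])
y=blobs(mask(S,(238,198,262,212),(18,33),100,120));r=blobs(mask(S,(226,198,272,213),(170,8),60,100))
for l,z in((y,.060),(r,.057)):
    a,b=plane(S,*l[0][1],z),plane(S,*l[1][1],z);d=b-a;print(l[0][1],l[1][1],np.degrees(np.arctan(d[1]/d[0])),np.linalg.norm(d),(a+b)/2)
cv2.imwrite("pics/b2.png",cv2.resize(S["frame"][165:225,215:275],(600,600),interpolation=0))
E
```

```text
time: 12.9
position: [0.5591, -0.0062, 0.1006]
ee_rot: [0.001, 0.996, 0.088, 0.0]
ft_force: [-7.6, -2.7, 28.3]
opening: 0.127
[ 0.55911555 -0.00619022  0.10060917] [-7.40450793 -2.38416303 27.89357394] [-0.54811163  1.55991233  0.07257569] [1.40901333e-03 9.96144478e-01 8.77165247e-02 6.56854165e-05]
[256.48991935 204.7983871 ] [241.30541237 203.48324742] 13.844129432462601 0.05563970553784125 [ 0.55658295 -0.00444139  0.06      ]
[264.66666667 206.31303419] [233.49885321 203.34518349] 12.973464961362312 0.11462301345940333 [ 0.55621474 -0.00472213  0.057     ]
```

View pics/b2.png

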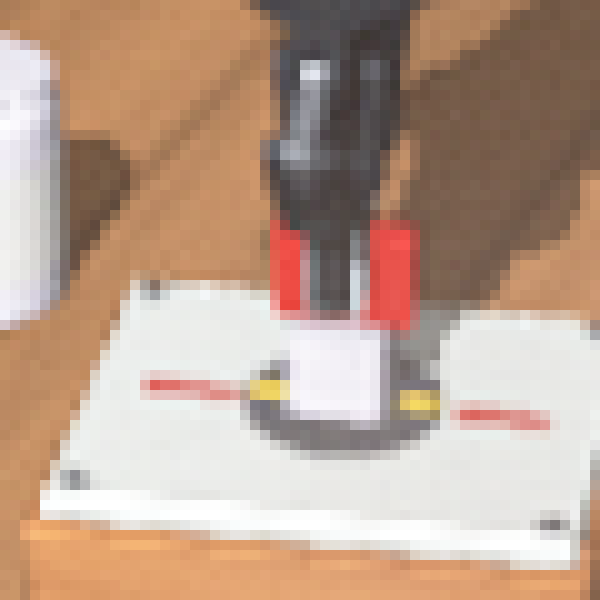

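```bash
python3 - <<'E'
from h import *
S=ctrl.read_camera("side")
for z in(.065,.063,.057):print(z,proj(S,np.array([.5045,-.0204,z])),proj(S,np.array([.6153,.0053,z])))
f0=cv2.imread("pics/side0.png");C=dict(S);C["frame"]=f0
for n,c in(("start",C),("now",S)):
    r=blobs(mask(c,(226,195,272,213),(170,8),60,100));print(n,r[0][1],r[1][1])
cv2.imwrite("pics/b3.png",np.hstack([cv2.resize(x[185:235,210:285],(400,267),interpolation=2) for x in(f0,S["frame"])]))
E
```

```text
0.065 [263.92117368 203.81199349] [232.97696578 200.91394372]
0.063 [263.91227548 204.2806667 ] [232.98856365 201.38009252]
0.057 [263.88565185 205.68294851] [233.02326564 202.77485634]
start [264.62394958 204.42121849] [233.63577586 201.51293103]
now [253.70921053 196.05219298] [264.63559322 206.32521186]
```

View pics/b3.png

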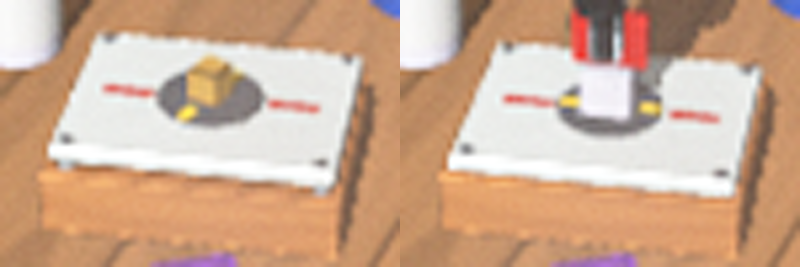

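```bash
python3 -c "
from station import ctrl
s=ctrl.read_state();print(s['time'],s['position'],s['ft_force'],s['opening']);print(ctrl.hand_in())"
```

```text
13.0 [ 0.55911742 -0.00620087  0.10061099] [-7.81548134 -2.61420981 28.44710718] 0.12799614610813317
the job is handed in; nothing more can be done
None
```

I fitted the red-handled key fully onto the brass shaft and turned it clockwise until the stripes met the red lines. I then pressed the panel down and handed in at 13.0 s with the key still gripped; no verdict is reported.

**Last checks:**
- **Alignment:** the side view put the stripes within about 1° of the red lines (13.8° against 13.0°).
- **Panel down:** the red lines dropped 1.90 px from the start, against 1.87 px expected for the full 8 mm, and the gap to the frame had closed.
- **Fit:** the key's underside came out at about 61.5 mm above the bench, against 62 mm expected when fully home.
- **Hold:** the wrist read about 28 N of downward press, and the finger opening of about 11 mm matches the 12 mm grip.

**What disagreed:**
- **Camera positions:** the two cameras differed by several millimetres on where the key and shaft were.
- **First fit:** because of that, the first insertion caught on the shaft's taper at about 45 N vertical force. I backed off, shifted a few millimetres following the side force, and the key then slid on.
- **Side load:** about 8 N of sideways force remained at hand-in.
- **Bystanders:** I did not measure their positions again; the moves were planned clear of them.

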